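Put the loose air-line fittings back in their drawers

TASK

Four brass air-line fittings have been left out on the bench: a tee, an elbow, a straight hex nipple and a ball valve. Put each one away in the clear drawer that holds others of its kind, lowering it in and letting it lie inside rather than dropping it from above. Leave the drawers where they are, and do not knock over or push away the oil can and the jar that stand among the fittings.

Things in the scene. Friction and masses are not known exactly. Their poses are not given: they have to be found in the camera images.
- tee: Brass pipe tee: three round legs of pipe (22 mm dia.) with end collars 27 mm in diameter, lying flat. The straight run is 52 mm long along its x axis (x = -26 to +26 mm), the side branch points along +y and ends at y = +38 mm; 27 mm high. Origin: under the crossing point, on the underside; z up. The side branch can be gripped across x at about y = +29 mm. About 0.11 kg
- elbow: Brass 90-degree pipe elbow lying flat: two round legs (22 mm dia., end collars 27 mm dia.) along its +x and +y axes, each ending 40 mm from the corner; 27 mm high. Origin: under the corner, on the underside; z up. Either leg can be gripped across at 29 mm from the corner. About 0.10 kg
- nipple: Brass hex nipple: a straight fitting 52 mm long lying along its x axis, a hexagon in the middle (16 mm long, 27 mm across flats, 31 mm across corners, flat side down) and a threaded stub 20 mm in diameter at each end. Origin: under its middle, at the height of the surface it lies on; z up, axis of the fitting 13.5 mm above. Can be gripped across the hexagon (along y). About 0.08 kg
- valve: Brass ball valve: straight body 62 mm long along its x axis, hexagonal ends (27 mm across flats, 31 mm corners), round middle 27 mm in diameter and 28 mm long; on top a stem and a flat grey lever 11 mm wide, 37 to 41 mm high, pointing along +x to x = +40 mm. 44 mm high. Origin: under the body's middle, underside; z up. Grip from above across the round middle (along y). About 0.15 kg
- drawer_tee: Clear open drawer of a parts cabinet holding two tees, fast in its rear half (x = 15 to +82 mm, 30 mm high). 170 mm (x) by 115 mm (y), 45 mm high, front panel 49; walls and floor 3 mm; a finger pull sticks out 16 mm at the front (-x, towards the robot). Empty front half: x = -82 to +8, y = +-54 mm. Origin: centre of underside; z up. Loose, 0.55 kg
- drawer_elbow: Clear open drawer of a parts cabinet holding two elbows, fast in its rear half (x = 15 to +82 mm, 30 mm high). 170 mm (x) by 115 mm (y), 45 mm high, front panel 49; walls and floor 3 mm; a finger pull sticks out 16 mm at the front (-x, towards the robot). Empty front half: x = -82 to +8, y = +-54 mm. Origin: centre of underside; z up. Loose, 0.55 kg
- drawer_nipple: Clear open drawer of a parts cabinet holding three hex nipples, fast in its rear half (x = 15 to +82 mm, 30 mm high). 170 mm (x) by 115 mm (y), 45 mm high, front panel 49; walls and floor 3 mm; a finger pull sticks out 16 mm at the front (-x, towards the robot). Empty front half: x = -82 to +8, y = +-54 mm. Origin: centre of underside; z up. Loose, 0.55 kg
- drawer_valve: Clear open drawer of a parts cabinet holding two ball valves with levers, fast in its rear half (x = 8 to +82 mm, 47 mm high). 170 mm (x) by 115 mm (y), 45 mm high, front panel 49; walls and floor 3 mm; a finger pull sticks out 16 mm at the front (-x, towards the robot). Empty front half: x = -82 to +8, y = +-54 mm. Origin: centre of underside; z up. Loose, 0.55 kg
- oiler: Small aluminium oil can with a thin upright spout, 42 mm in diameter, 94 mm high, standing loose on the bench. Origin: centre of its underside
- jar: Low clear jar with a dull gold screw lid, 60 mm in diameter, 46 mm high, standing loose on the bench. Origin: centre of its underside
There are look-alikes about, which are no part of the job. What is shaped like the valve but purple or red is not meant. What is shaped like the elbow but green is not meant.

How it is judged:
By the outcome, as a careful person would: the job done as asked, in the order asked, and still so for the second after the job is handed in, with the robot touching nothing.
It also fails if it takes over 96 s, if anything falls off the work surface, if the arm or the gripper's body presses on something with over 40 N, if the wrist force passes 120 N, or if a joint passes its speed limit or range.

ROBOT

A 6-joint arm with a two-finger parallel gripper is mounted at the origin on the work surface. World frame = base frame: x ahead of the robot, y to its left, z up, the work surface at z = 0. Lengths are in mm, angles in rad, forces in N, time in s.
With the tool pointing down it reaches from about 225 to 725 mm from the base axis. Payload 3.1 kg.
Tool frame: the origin (TCP) lies at the very end of the fingers, on their centre line; the grasp point (between the pads) lies 19 mm behind it; y points along the fingers, x is the direction in which the jaws open and shut, and the axes are right-handed (so a half turn about y gives the same grasp; the last joint's range is limited). The gripper opens to 85 mm and grips with 20 to 120 N. Pads are 22 mm wide; open, the fingers measure 114 mm over their backs; the gripper's body (76 mm by 85 mm) begins 54 mm behind the grasp point. The pads swing forward as they close: fully open they stand 13 mm farther back than shut.
Start: joints at [-1.462, 0.048, 0.099, 1.622, 0, 1.443], TCP at [123.146, -510.345, 231.312] pointing down, gripper open.
Joint ranges: [-2.91, 2.91], [-0.99, 1.94], [-1.21, 1.42], [-2.12, 2.29], [-1.49, 1.47], [-3.14, 3.14]. Speed limits (rad/s): [2.79, 2.79, 3.14, 3.14, 3.14, 3.14].

INTERFACE

Orientations are given as [roll, pitch, yaw] about the fixed x, y, z axes, in that order (R = Rz(yaw) Ry(pitch) Rx(roll)).
In Python, from bench import sensors, viewer, job, nets gives the robot as it stands. The module is installed in compiled form; this text tells all that it offers.
- The arm moves only by the tool apply_moves, never from a script. Its argument "moves" is a list of rows, each a list of 6 numbers: the shift along the world's x, y, z in mm, then the turn, a rotation vector about the world's x, y, z in degrees. In form: [[x, y, z, rx, ry, rz], ...]. A call has 1 to 12 rows; each row is the pose to reach, as a shift and turn from the pose measured when the call began; what a row does not reach only later rows make up. A row lasts 1/10 s, in which the tool goes at most 50 mm and 8.59 degrees, less where a joint would pass 70% of its speed; a pose out of reach is approached as far as the arm can. A call with a gripper value outside its range is refused whole. "gripper" is the closure, from -1 (fully open) to 1 (shut), set as the call begins (left out, the last holds). The fingers move at their own pace and stop on an object; "grip_force" is the grip in N (left out, the last holds). Time passes only in rows, so rows that repeat a pose let the fingers close. It gives the time, the measured TCP pose, the force and the opening at its end, in the units of the state.
- sensors.sense(): the state, without advancing time (a new reading comes with each control period).
- viewer.read_camera(name): name is "scene" or "top" or "wrist"; returns the picture (384x512x3 uint8, red, green, blue); there is no depth.
- viewer.camera_params(name): a dict with "intrinsics" (3x3 intrinsics, pixels), "extrinsics" (4x4, takes a point from camera to world coordinates); the wrist camera has in their place "hand_eye" (4x4, takes a point from camera to tool coordinates, whose origin is the TCP and whose axes are the tool frame's). Camera axes: x right, y down, z forward; pixel columns grow to the right and rows downward; lengths in mm; the calibration is good to about 2 mm. The wrist camera is an equidistant fisheye: a pixel r from the principal point sees the ray r / f radians off the axis. A picture is of the moment at which its call begins: read the wrist's pose just before it. camera_params takes no time and is no camera call.
- job.job_done(): hands the job in, once; it reports no verdict.
Trained networks look in the newest picture that a camera, given by its name, has taken for a name from the list of things; names that differ only in an ending like _2 or _b are one class to them, and where a whole thing is asked for, a point or a joint stands for the part that bears it (a point fixed in the world has none). Each returns a list of dicts, best first, with "p" (0 to 1); they miss things now and then, are a little off and sometimes report something else, mostly with a low value. They report only what shows in the picture. A call takes as long as a camera call. They do not tell look-alikes from the thing itself.
- nets.trace(camera, name): "mask" (384x512 bool, what is visible of it) and "box" ([left, top, right, bottom] in pixels, round what is visible of it).
- nets.spot_point(camera, name): "centre" ([column, row] in pixels: a listed point, or the origin of a listed thing).
The state is a dict: "clock": time; "q": joint angles; "dq": joint speeds; "effort": joint torques, N m; "tcp_pos": TCP position; "eef_rot": TCP orientation; "wrist_force": force on the tool from outside, world axes, zero at the start; "wrist_torque": the same for the moment, N m; "grip_width": opening from 0.0 (shut) to 1.0 (fully open).
Only numpy, scipy, OpenCV 4.12 (cv2) and the standard library are available. Lean on these libraries where they do the work, as an engineer would, in place of code of your own. Each camera call takes 0.05 s, during which the arm holds its last target. There are 200 camera calls.

## Working session

There is one attempt and no reset: what is moved stays moved. The work goes in short steps, Python scripts to look and compute and a tool call to move; the robot and the scene stay as the last step left them, time stands still between calls to the robot, and variables do not carry over. Pictures are saved under pics/ and viewed, about 12 in all and at most 16, crops included, and the job is handed in when it is done.

Besides the shell and the picture viewer there is one more tool, called after "Call:" by a JSON object that holds its "name" and its "arguments", one argument or row to a line. apply_moves: Moves the arm, as the interface text tells. Its arguments: {"type":"object","properties":{"moves":{"type":"array","items":{"type":"array","items":{"type":"number"}}},"gripper":{"type":"number"},"grip_force":{"type":"number"}},"required":["moves"]}

```bash
mkdir -p pics
cat > h.py <<'E'
import numpy as np, cv2
from bench import sensors, viewer, job, nets
def ray(cam,u,v):
    P=viewer.camera_params(cam);K=np.array(P['intrinsics']);T=np.array(P['extrinsics'])
    d=T[:3,:3]@np.linalg.solve(K,[u,v,1.]);return T[:3,3],d
def at(cam,u,v,z):
    o,d=ray(cam,u,v);return o+d*(z-o[2])/d[2]
def proj(cam,p):
    P=viewer.camera_params(cam);K=np.array(P['intrinsics']);T=np.linalg.inv(np.array(P['extrinsics']))
    q=K@(T[:3,:3]@np.asarray(p,float)+T[:3,3]);return q[:2]/q[2]
def save(n,im,s=1):
    if s!=1: im=cv2.resize(im,None,fx=s,fy=s,interpolation=cv2.INTER_CUBIC)
    cv2.imwrite('pics/'+n+'.png',cv2.cvtColor(im,cv2.COLOR_RGB2BGR))
E
python3 - <<'E'
from h import *
for c in ['scene','top']:
    im=viewer.read_camera(c); np.save(c,im); save(c+'0',im,1.5)
    P=viewer.camera_params(c); print(c,np.round(P['intrinsics'],1).tolist(),np.round(P['extrinsics'],3).tolist())
    for n in ['tee','elbow','nipple','valve','drawer_tee','drawer_elbow','drawer_nipple','drawer_valve','oiler','jar']:
        r=nets.spot_point(c,n); print(n,[(round(x['p'],2),np.round(x['centre']).tolist(),np.round(at(c,*x['centre'],0)[:2]).tolist()) for x in r[:5]])
print(np.round(viewer.camera_params('wrist')['hand_eye'],3).tolist(),viewer.camera_params('wrist')['intrinsics'])
print(sensors.sense())
E
```

```text
scene [[378.3, 0.0, 257.9], [0.0, 378.3, 191.1], [0.0, 0.0, 1.0]] [[0.719, 0.559, -0.412, 929.687], [0.695, -0.572, 0.436, -428.241], [0.008, -0.6, -0.8, 901.135], [0.0, 0.0, 0.0, 1.0]]
tee [(0.58, [267.0, 265.0], [649.0, -95.0])]
elbow [(0.7, [312.0, 130.0], [417.0, 376.0]), (0.52, [318.0, 112.0], [373.0, 463.0])]
nipple [(0.45, [207.0, 222.0], [437.0, -115.0]), (0.32, [216.0, 308.0], [640.0, -262.0])]
valve [(0.74, [135.0, 328.0], [537.0, -425.0]), (0.63, [112.0, 253.0], [331.0, -354.0]), (0.6, [122.0, 290.0], [435.0, -394.0])]
drawer_tee [(0.72, [218.0, 310.0], [645.0, -260.0]), (0.27, [207.0, 222.0], [439.0, -115.0])]
drawer_elbow [(0.57, [341.0, 186.0], [633.0, 251.0])]
drawer_nipple [(0.93, [309.0, 222.0], [643.0, 86.0])]
drawer_valve [(0.9, [265.0, 263.0], [642.0, -94.0])]
oiler [(0.77, [235.0, 196.0], [428.0, 3.0])]
jar [(0.94, [163.0, 246.0], [412.0, -247.0])]
top [[354.0, 0.0, 260.8], [0.0, 354.0, 188.6], [0.0, 0.0, 1.0]] [[-0.014, -0.987, 0.16, 356.437], [-1.0, 0.015, 0.007, 15.719], [-0.009, -0.16, -0.987, 1033.432], [0.0, 0.0, 0.0, 1.0]]
tee [(0.47, [228.0, 220.0], [432.
[... 906 characters left out ...]

 [  0.           0.           1.        ]]
{'clock': 1.1, 'q': array([-1.46184650e+00,  4.79905825e-02,  9.92011803e-02,  1.62201808e+00,
        1.36835383e-05,  1.44297486e+00]), 'dq': array([ 0.00168496,  0.000494  ,  0.00085044,  0.00090592, -0.00119443,
       -0.00044671]), 'effort': array([ 9.06558980e-04, -3.38656569e+01,  3.20164883e+01,  1.43159064e-03,
       -1.76178382e-04,  1.78576332e-06]), 'tcp_pos': array([ 123.12621876, -510.34319693,  231.31705442]), 'eef_rot': array([-1.57078133e+00,  9.31631105e-06, -1.33402503e+00]), 'wrist_force': array([0.07331349, 0.05133033, 1.16587605]), 'wrist_torque': array([0.02475675, 0.01761567, 0.00471483]), 'grip_width': 0.9984082754237245}
```

View both.

View pics/top0.png

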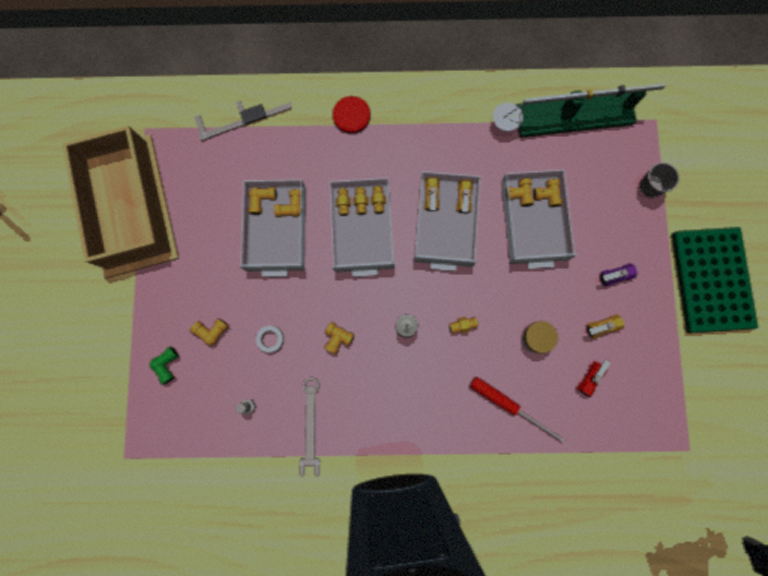

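View pics/scene0.png

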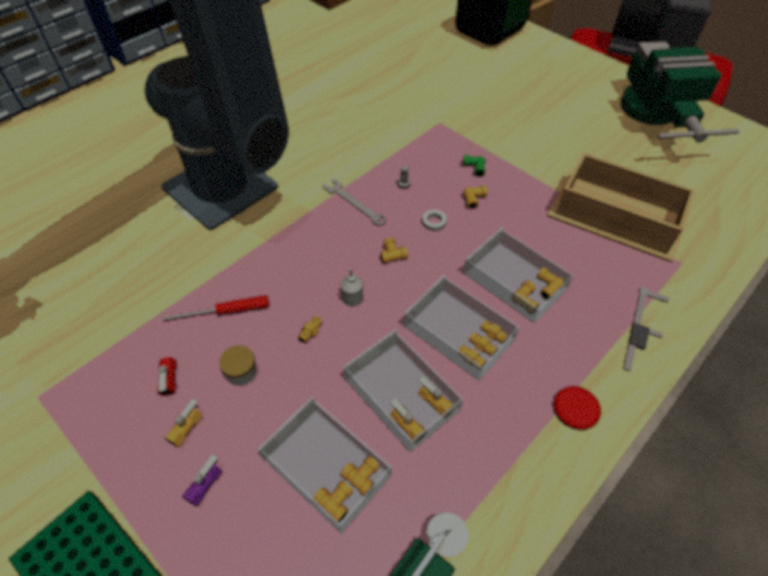

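```bash
cat > fit.py <<'E'
from h import *
from scipy.optimize import minimize
def cyl(axis,a,b,r,n=16,c=(0,0,13.5),ph=0):
    t=np.arange(n)*2*np.pi/n+ph; o=[]
    for s in (a,b):
        for q in t:
            p=np.array([s,r*np.cos(q),r*np.sin(q)]) if axis=='x' else np.array([r*np.cos(q),s,r*np.sin(q)])
            o.append(p+np.array(c))
    return np.array(o)
def box(x0,x1,y0,y1,z0,z1): return np.array([[x,y,z] for x in(x0,x1) for y in(y0,y1) for z in(z0,z1)],float)
L=9
hx=dict(n=6,ph=0)
M={'tee':([cyl('x',-26,26,11),cyl('x',-26,-26+L,13.5),cyl('x',26-L,26,13.5),cyl('y',0,38,11),cyl('y',38-L,38,13.5)],[]),
'elbow':([cyl('x',-11,40,11),cyl('x',40-L,40,13.5),cyl('y',-11,40,11),cyl('y',40-L,40,13.5)],[]),
'nipple':([cyl('x',-26,26,10),cyl('x',-8,8,15.6,**hx)],[]),
'valve':([cyl('x',-31,-14,15.6,**hx),cyl('x',14,31,15.6,**hx),cyl('x',-14,14,13.5)],[box(-5.5,40,-5.5,5.5,37,41)])}
S=4
def render(cam,name,p,z0=0):
    c,s=np.cos(p[2]),np.sin(p[2]);R=np.array([[c,-s,0],[s,c,0],[0,0,1]])
    m=np.zeros((384*S,512*S),np.uint8)
    P=viewer.camera_params(cam);K=np.array(P['intrinsics']);T=np.linalg.inv(np.array(P['extrinsics']))
    for parts,v in zip(M[name],(255,0)):
        for q in parts:
            w=q@R.T+[p[0],p[1],z0];k=(w@T[:3,:3].T+T[:3,3])@K.T;uv=(k[:,:2]/k[:,2:]+.5)*S
            cv2.fillConvexPoly(m,cv2.convexHull(np.round(uv*16).astype(np.int32)),v,shift=4)
    return cv2.GaussianBlur(m,(0,0),S*.6)/255.
def brass(im):
    h=cv2.cvtColor(cv2.resize(im,None,fx=S,fy=S,interpolation=cv2.INTER_LINEAR),cv2.COLOR_RGB2HSV)
    return ((h[...,0]>12)&(h[...,0]<34)&(h[...,1]>135)&(h[...,2]>40)).astype(float)
def fit(name,x0,y0,ims,yaws=np.arange(0,360,30),z0=0):
    B={}
    for c,im in ims.items():
        u,v=proj(c,[x0,y0,15]);W=np.zeros((384*S,512*S));cv2.circle(W,(int(u*S),int(v*S)),int(24*S),1.,-1);B[c]=(brass(im)*W,)
    def cost(p):
        t=0
        for c,(b,) in B.items():
            r=render(c,name,p,z0);t+=1-np.minimum(r,b).sum()/np.maximum(r,b).sum()
        return t/len(B)
    best=[]
    ys=sorted(yaws,key=lambda a:cost([x0,y0,np.radians(a)]))[:3]
    for a in ys:
        p=[x0,y0,np.radians(a)]
        r=minimize(cost,p,method='Nelder-Mead',options=dict(initial_simplex=[p,[p[0]+8,p[1],p[2]],[p[0],p[1]+8,p[2]],[p[0],p[1],p[2]+.3]],maxiter=90,xatol=.05,fatol=1e-4))
        best.append((r.fun,r.x))
    return min(best,key=lambda t:t[0])
E
python3 - <<'E'
from fit import *
ims={c:np.load(c+'.npy') for c in('scene','top')}
tiles=[]
for n,x,y in [('tee',432,115),('elbow',415,368),('nipple',435,-117),('valve',431,-393)]:
    for cs in (('top',),('scene',),('top','scene')):
        f,p=fit(n,x,y,{c:ims[c] for c in cs}); print(n,cs,round(f,3),np.round(p[:2],1),round(np.degrees(p[2]),1))
    row=[]
    for c in('top','scene'):
        u,v=proj(c,[p[0],p[1],15]);u,v=int(u),int(v)
        big=cv2.resize(ims[c],None,fx=S,fy=S,interpolation=cv2.INTER_CUBIC)
        m=(render(c,n,p)>.5).astype(np.uint8)
        raw=big[v*S-100:v*S+100,u*S-100:u*S+100].copy()
        cs_,_=cv2.findContours(m,cv2.RETR_LIST,cv2.CHAIN_APPROX_NONE);cv2.drawContours(big,cs_,-1,(0,0,255),1)
        row+= [raw,big[v*S-100:v*S+100,u*S-100:u*S+100]]
    tiles.append(np.hstack(row))
    if n=='tee':continue
a=np.vstack(tiles); save('fits',a,.74)
E
```

```text
tee ('top',) 0.195 [425.7 124.9] 60.2
tee ('scene',) 0.252 [422.9 124.3] 59.5
tee ('top', 'scene') 0.229 [424.8 124.6] 59.7
elbow ('top',) 0.204 [419.9 372.7] 323.2
elbow ('scene',) 0.351 [417.7 375.7] 317.3
elbow ('top', 'scene') 0.283 [419.5 372.9] 322.4
nipple ('top',) 0.234 [ 438.8 -113.3] 103.1
nipple ('scene',) 0.267 [ 436.9 -113.9] 101.6Traceback (most recent call last):
  File "<stdin>", line 6, in <module>
  File "fit.py", line 43, in fit
    r=minimize(cost,p,method='Nelder-Mead',options=dict(initial_simplex=[p,[p[0]+8,p[1],p[2]],[p[0],p[1]+8,p[2]],[p[0],p[1],p[2]+.3]],maxiter=90,xatol=.05,fatol=1e-4))
    res = _minimize_neldermead(fun, x0, args, callback, bounds=bounds,
                               **options)
    fxr = func(xr)
    fx = function(np.copy(x), *(wrapper_args + args))
  File "fit.py", line 37, in cost
    r=render(c,name,p,z0);t+=1-np.minimum(r,b).sum()/np.maximum(r,b).sum()
  File "fit.py", line 21, in render
    P=viewer.camera_params(cam);K=np.array(P['intrinsics']);T=np.linalg.inv(np.array(P['extrinsics']))
ValueError: time passes only in moves, steps and waits
```

```bash
python3 - <<'E'
from bench import viewer
import pickle
pickle.dump({c:{k:v for k,v in viewer.camera_params(c).items()} for c in('scene','top','wrist')},open('cam.pkl','wb'))
E
sed -i 's/viewer.camera_params(cam)/CP[cam]/' h.py fit.py; sed -i '2a import pickle\nCP=pickle.load(open("cam.pkl","rb"))' h.py
cat > showfit.py <<'E'
from fit import *
ims={c:np.load(c+'.npy') for c in('scene','top')}
tiles=[]
for n,x,y in [('tee',432,115),('elbow',415,368),('nipple',435,-117),('valve',431,-393)]:
    for cs in (('top',),('scene',),('top','scene')):
        f,p=fit(n,x,y,{c:ims[c] for c in cs}); print(n,cs,round(f,3),np.round(p[:2],1),round(np.degrees(p[2]),1))
    row=[]
    for c in('top','scene'):
        u,v=proj(c,[p[0],p[1],15]);u,v=int(u),int(v)
        big=cv2.resize(ims[c],None,fx=S,fy=S,interpolation=cv2.INTER_CUBIC)
        m=(render(c,n,p)>.5).astype(np.uint8)
        raw=big[v*S-100:v*S+100,u*S-100:u*S+100].copy()
        cs_,_=cv2.findContours(m,cv2.RETR_LIST,cv2.CHAIN_APPROX_NONE);cv2.drawContours(big,cs_,-1,(0,0,255),1)
        row+= [raw,big[v*S-100:v*S+100,u*S-100:u*S+100]]
    tiles.append(np.hstack(row))
a=np.vstack(tiles); save('fits',a,.74)
save('drawers',cv2.resize(ims['top'][105:195,150:390],None,fx=3.3,fy=3.3,interpolation=cv2.INTER_CUBIC))
E
python3 showfit.py
```

```text
tee ('top',) 0.195 [425.7 124.9] 60.2
tee ('scene',) 0.252 [422.9 124.3] 59.5
tee ('top', 'scene') 0.229 [424.8 124.6] 59.7
elbow ('top',) 0.204 [419.9 372.7] 323.2
elbow ('scene',) 0.351 [417.7 375.7] 317.3
elbow ('top', 'scene') 0.283 [419.5 372.9] 322.4
nipple ('top',) 0.234 [ 438.8 -113.3] 103.1
nipple ('scene',) 0.267 [ 436.9 -113.9] 101.6
nipple ('top', 'scene') 0.258 [ 438.4 -113.5] 103.7
valve ('top',) 0.421 [ 432.3 -383.1] 107.2
valve ('scene',) 0.214 [ 430.9 -383.8] 106.4
valve ('top', 'scene') 0.327 [ 431.8 -383.8] 106.4
```

View pics/fits.png

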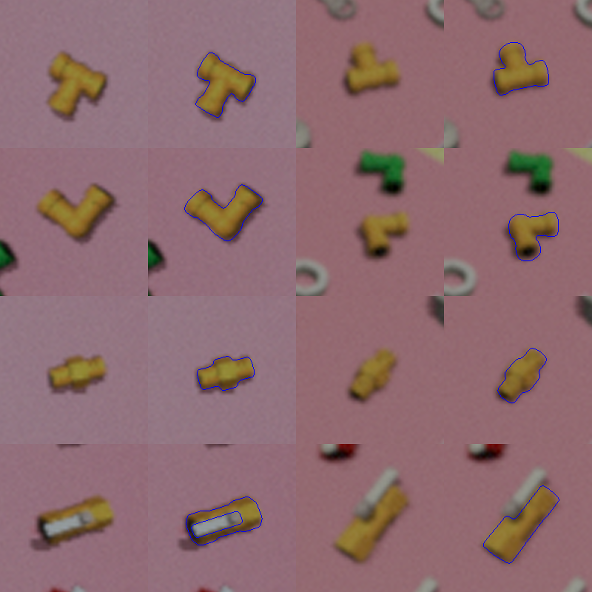

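View pics/drawers.png

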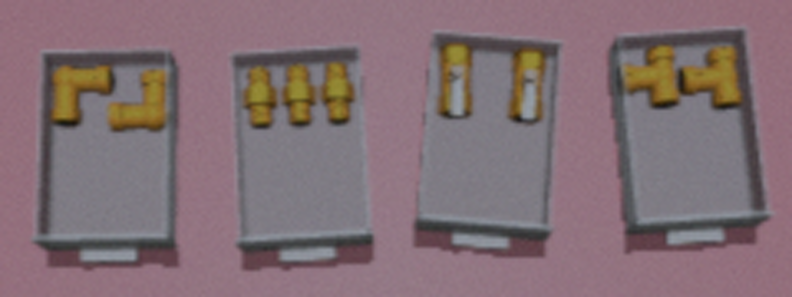

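Run:
```python
from h import *
D={'elbow':[(42,51),(170,51),(37,240),(172,243)],'nipple':[(233,54),(357,48),(239,245),(371,240)],'valve':[(432,33),(560,43),(417,222),(548,232)],'tee':[(613,37),(747,28),(632,228),(768,216)]}
for n,c in D.items():
    P=[at('top',150+u/3.3-.35,105+v/3.3-.35,z)[:2] for (u,v),z in zip(c,(45,45,49,49))]
    RL,RR,FL,FR=P; d=(RL+RR-FL-FR)/2; l=(RL-RR+FL-FR)/2
    yaw=np.arctan2(d[1],d[0]); ctr=sum(P)/4; 
    fc=ctr+np.array([np.cos(yaw),np.sin(yaw)])*-38
    print(n,ctr.round(1),np.degrees(yaw).round(1),np.degrees(np.arctan2(-l[0],l[1])).round(1),np.linalg.norm(d).round(1),np.linalg.norm(l).round(1),'front centre',fc.round(1))
```

```text
elbow [636.9 249.5] 1.1 -1.6 172.9 115.1 front centre [598.9 248.7]
nipple [633.7  79.4] 2.7 1.6 173.7 111.6 front centre [595.7  77.6]
valve [643.8 -85.9] -5.8 -5.5 172.2 113.1 front centre [606.  -82.1]
tee [ 645.7 -260.6] 2.1 3.6 172.3 118.1 front centre [ 607.7 -262. ]
```

Call:
{"name": "apply_moves", "arguments": {
  "moves": [
    [277.4,649.6,-60,0,0,136.6],
    [277.4,649.6,-60,0,0,136.6],
    [277.4,649.6,-60,0,0,136.6],
    [277.4,649.6,-60,0,0,136.6],
    [277.4,649.6,-60,0,0,136.6],
    [277.4,649.6,-60,0,0,136.6],
    [277.4,649.6,-60,0,0,136.6],
    [277.4,649.6,-60,0,0,136.6],
    [277.4,649.6,-60,0,0,136.6],
    [277.4,649.6,-60,0,0,136.6],
    [277.4,649.6,-60,0,0,136.6],
    [277.4,649.6,-60,0,0,136.6]
  ],
  "gripper": -0.3,
  "grip_force": 60
}}

```text
clock: 2.3
tcp_pos: [358.5, 41.6, 180.9]
eef_rot: [-1.572, -0.002, 0.473]
wrist_force: [1.5, -1.0, 0.1]
grip_width: 0.648
```

Call:
{"name": "apply_moves", "arguments": {
  "moves": [
    [42,97.7,-80,0,0,33.1],
    [42,97.7,-80,0,0,33.1],
    [42,97.7,-80,0,0,33.1],
    [42,97.7,-80,0,0,33.1],
    [42,97.7,-80,0,0,33.1],
    [42,97.7,-80,0,0,33.1]
  ]
}}

```text
clock: 2.9
tcp_pos: [400.7, 139.3, 101.2]
eef_rot: [-1.573, -0.002, 1.048]
wrist_force: [0.7, -0.8, 0.1]
grip_width: 0.651
```

```bash
cat >> h.py <<'E'
from scipy.spatial.transform import Rotation as Ro
def wproj(s,pts):
    "world points -> wrist pixels, fisheye"
    R=Ro.from_euler('xyz',s['eef_rot']).as_matrix();H=np.array(CP['wrist']['hand_eye']);K=np.array(CP['wrist']['intrinsics'])
    t=(np.asarray(pts,float)-s['tcp_pos'])@R; c=(t-H[:3,3])@H[:3,:3]
    r=np.hypot(c[:,0],c[:,1]);th=np.arctan2(r,c[:,2]);k=K[0,0]*th/np.maximum(r,1e-9)
    return np.c_[c[:,0]*k+K[0,2],c[:,1]*k+K[1,2]]
E
cat > wfit.py <<'E'
from fit import *
def wmask(n,p,s,z0=0,S=2):
    c,q=np.cos(p[2]),np.sin(p[2]);R=np.array([[c,-q,0],[q,c,0],[0,0,1]]);m=np.zeros((384*S,512*S),np.uint8)
    for parts,v in zip(M[n],(255,0)):
        for g in parts:
            uv=(wproj(s,g@R.T+[p[0],p[1],z0])+.5)*S
            cv2.fillConvexPoly(m,cv2.convexHull(np.round(uv*16).astype(np.int32)),v,shift=4)
    return m
def look(n,p,tag):
    s=sensors.sense();im=viewer.read_camera('wrist');np.save('w_'+tag,im)
    big=cv2.resize(im,None,fx=1.5,fy=1.5,interpolation=cv2.INTER_CUBIC)
    cs,_=cv2.findContours((cv2.resize(wmask(n,p,s),(768,576))>127).astype(np.uint8),cv2.RETR_LIST,cv2.CHAIN_APPROX_NONE)
    cv2.drawContours(big,cs,-1,(0,0,255),1);save('w_'+tag,big);print({k:np.round(s[k],3).tolist() for k in('clock','tcp_pos','eef_rot')})
E
python3 -c "
from wfit import *
look('tee',[425.7,124.9,np.radians(60.2)],'tee')"
```

```text
{'clock': 2.9, 'tcp_pos': [400.682, 139.256, 101.199], 'eef_rot': [-1.573, -0.002, 1.048]}
```

View pics/w_tee.png

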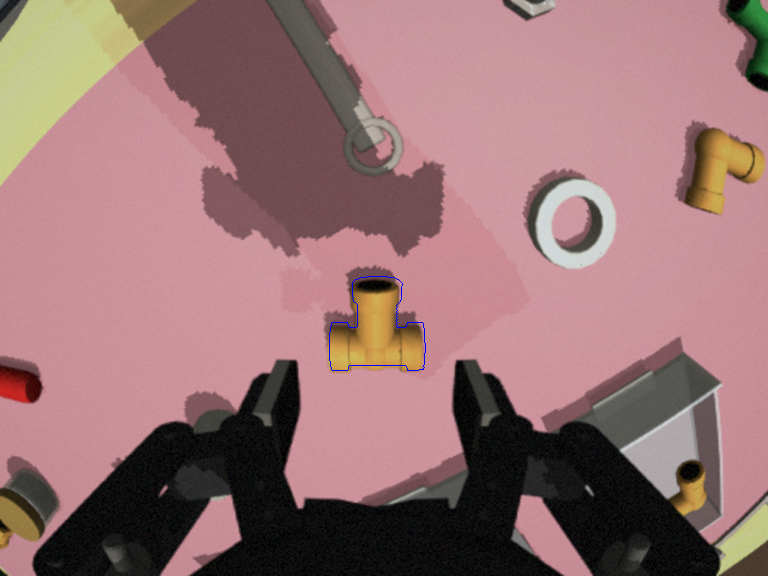

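Call:
{"name": "apply_moves", "arguments": {
  "moves": [
    [0,0,-45,0,0,0],
    [0,0,-85,0,0,0],
    [0,0,-97,0,0,0],
    [0,0,-97,0,0,0]
  ]
}}

```text
clock: 3.35
tcp_pos: [399.1, 138.2, 3.1]
eef_rot: [-1.57, 0.0, 1.045]
wrist_force: [0.1, 0.2, 0.8]
grip_width: 0.647
```

Call:
{"name": "apply_moves", "arguments": {
  "moves": [
    [0,0,0,0,0,0],
    [0,0,0,0,0,0],
    [0,0,0,0,0,0],
    [0,0,0,0,0,0],
    [0,0,0,0,0,0],
    [0,0,0,0,0,0]
  ],
  "gripper": 1,
  "grip_force": 60
}}

```text
clock: 3.95
tcp_pos: [401.3, 138.5, 5.7]
eef_rot: [-1.574, -0.002, 1.045]
wrist_force: [-0.5, -0.1, 6.3]
grip_width: 0.283
```

Call:
{"name": "apply_moves", "arguments": {
  "moves": [
    [0,0,40,0,0,0],
    [0,0,90,0,0,0],
    [0,0,140,0,0,0],
    [192.5,-402,145,0,0,33],
    [192.5,-402,145,0,0,33],
    [192.5,-402,145,0,0,33],
    [192.5,-402,145,0,0,33],
    [192.5,-402,145,0,0,33],
    [192.5,-402,145,0,0,33],
    [192.5,-402,145,0,0,33],
    [192.5,-402,145,0,0,33],
    [192.5,-402,145,0,0,33]
  ]
}}

```text
clock: 5.15
tcp_pos: [585.3, -246.3, 150.5]
eef_rot: [-1.574, -0.002, 1.621]
wrist_force: [1.0, 1.0, -1.2]
grip_width: 0.284
```

Run:
```python
from wfit import *
s=sensors.sense();im=viewer.read_camera('wrist')
print({k:np.round(s[k],3).tolist() for k in('clock','tcp_pos','eef_rot','grip_width','wrist_force')})
# overlay assumed drawer rim
big=cv2.resize(im,None,fx=1.5,fy=1.5,interpolation=cv2.INTER_CUBIC)
c=np.array([645.7,-260.6]);a=np.radians(3)
R=np.array([[np.cos(a),-np.sin(a)],[np.sin(a),np.cos(a)]])
w=[np.r_[R@[x,y]+c,z] for x,y,z in((-85,-57.5,49),(-85,57.5,49),(85,57.5,45),(85,-57.5,45))]
w=np.concatenate([np.linspace(w[i],w[(i+1)%4],20) for i in range(4)])
for u in wproj(s,w): cv2.circle(big,tuple(int(t) for t in (u+.5)*1.5),2,(0,0,255),-1)
save('w_dtee',big)
```

```text
{'clock': 5.15, 'tcp_pos': [585.347, -246.313, 150.528], 'eef_rot': [-1.574, -0.002, 1.621], 'grip_width': 0.284, 'wrist_force': [0.993, 1.035, -1.224]}
```

View pics/w_dtee.png

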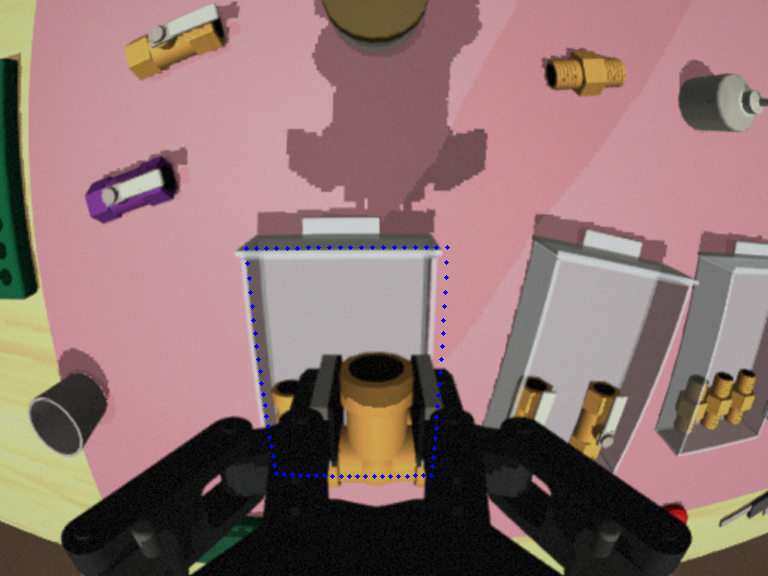

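Call:
{"name": "apply_moves", "arguments": {
  "moves": [
    [8.7,-20.7,0,0,0,0],
    [8.7,-20.7,0,0,0,0],
    [8.7,-20.7,-45,0,0,0],
    [8.7,-20.7,-90,0,0,0],
    [8.7,-20.7,-115,0,0,0],
    [8.7,-20.7,-130,0,0,0],
    [8.7,-20.7,-138,0,0,0],
    [8.7,-20.7,-140,0,0,0],
    [8.7,-20.7,-141,0,0,0],
    [8.7,-20.7,-141,0,0,0]
  ]
}}

```text
clock: 6.2
tcp_pos: [598.0, -275.8, 8.8]
eef_rot: [-1.578, 0.006, 1.615]
wrist_force: [-2.6, 3.1, 5.1]
grip_width: 0.282
```

Call:
{"name": "apply_moves", "arguments": {
  "moves": [
    [0,0,0,0,0,0],
    [0,0,0,0,0,0],
    [0,0,0,0,0,0],
    [0,0,0,0,0,0],
    [0,0,30,0,0,0],
    [0,0,75,0,0,0],
    [0,0,120,0,0,0],
    [0,0,140,0,0,0],
    [0,0,140,0,0,0],
    [0,0,140,0,0,0]
  ],
  "gripper": 0.1
}}

```text
clock: 7.2
tcp_pos: [598.2, -276.0, 148.8]
eef_rot: [-1.579, 0.006, 1.615]
wrist_force: [0.0, 0.3, -0.7]
grip_width: 0.448
```

Run:
```python
from h import *
s=sensors.sense();print({k:np.round(s[k],3).tolist() for k in('clock','tcp_pos','eef_rot','grip_width','wrist_force')})
im=viewer.read_camera('wrist');save('w_rel',im,1.3)
```

```text
{'clock': 7.2, 'tcp_pos': [598.233, -276.015, 148.793], 'eef_rot': [-1.579, 0.006, 1.615], 'grip_width': 0.448, 'wrist_force': [0.02, 0.286, -0.716]}
```

View pics/w_rel.png

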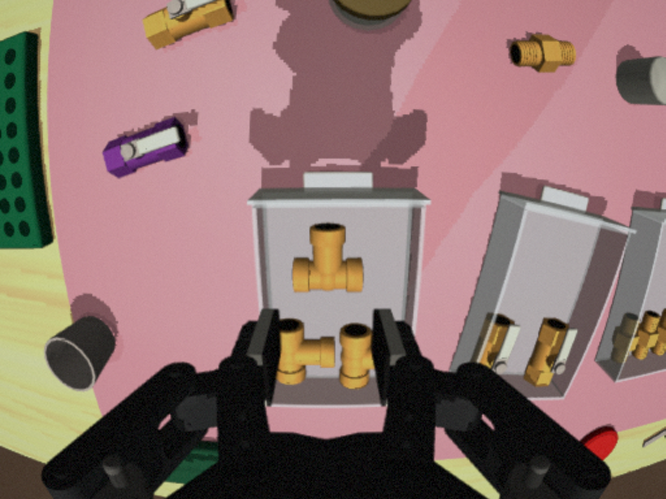

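Call:
{"name": "apply_moves", "arguments": {
  "moves": [
    [-153.5,630,-5,0,0,-39.3],
    [-153.5,630,-5,0,0,-39.3],
    [-153.5,630,-5,0,0,-39.3],
    [-153.5,630,-5,0,0,-39.3],
    [-153.5,630,-5,0,0,-39.3],
    [-153.5,630,-5,0,0,-39.3],
    [-153.5,630,-5,0,0,-39.3],
    [-153.5,630,-5,0,0,-39.3],
    [-153.5,630,-5,0,0,-39.3],
    [-153.5,630,-5,0,0,-39.3],
    [-153.5,630,-5,0,0,-39.3],
    [-153.5,630,-5,0,0,-39.3]
  ]
}}

```text
clock: 8.45
tcp_pos: [453.6, 306.6, 139.7]
eef_rot: [-1.574, 0.009, 0.929]
wrist_force: [0.8, 0.1, 1.6]
grip_width: 0.45
```

Call:
{"name": "apply_moves", "arguments": {
  "moves": [
    [0,0,0,0,0,0],
    [0,0,0,0,0,0]
  ],
  "gripper": -0.3
}}

```text
clock: 8.65
tcp_pos: [451.3, 306.8, 136.5]
eef_rot: [-1.572, 0.014, 0.933]
wrist_force: [0.1, 0.2, -0.2]
grip_width: 0.65
```

Call:
{"name": "apply_moves", "arguments": {
  "moves": [
    [-6.6,47.3,-36,0.64,-0.48,0],
    [-6.6,47.3,-36,0.64,-0.48,0],
    [-6.6,47.3,-36,0.64,-0.48,0],
    [-6.6,47.3,-36,0.64,-0.48,0]
  ]
}}

```text
clock: 9.05
tcp_pos: [445.0, 352.3, 100.1]
eef_rot: [-1.573, 0.002, 0.931]
wrist_force: [-0.1, -0.2, 0.2]
grip_width: 0.652
```

```bash
python3 -c "
from wfit import *
look('elbow',[419.9,372.7,np.radians(323.2)],'elbow')"
```

```text
{'clock': 9.05, 'tcp_pos': [444.952, 352.325, 100.131], 'eef_rot': [-1.573, 0.002, 0.931]}
```

View pics/w_elbow.png

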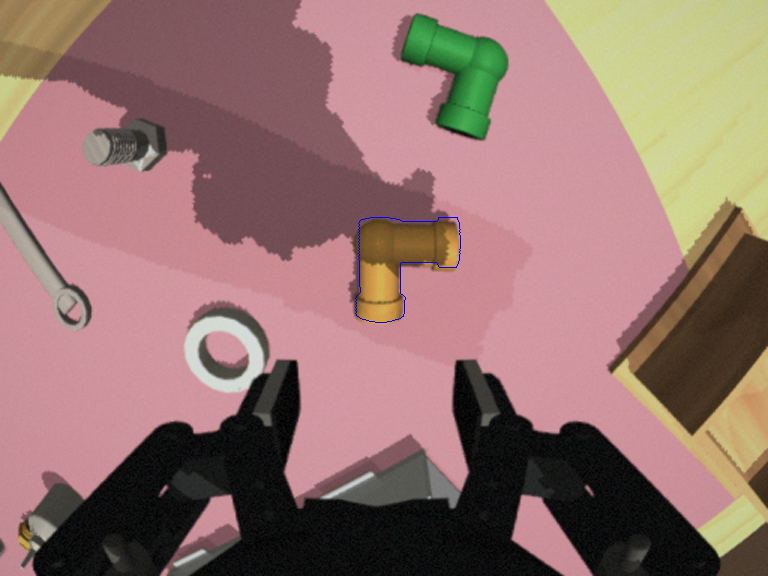

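Call:
{"name": "apply_moves", "arguments": {
  "moves": [
    [-0.5,1.5,-45,0,0,0],
    [-0.5,1.5,-80,0,0,0],
    [-0.5,1.5,-93,0,0,0],
    [-0.5,1.5,-93,0,0,0],
    [-0.5,1.5,-93,0,0,0]
  ]
}}

```text
clock: 9.6
tcp_pos: [446.4, 354.3, 9.8]
eef_rot: [-1.574, -0.002, 0.93]
wrist_force: [0.3, 0.8, -0.4]
grip_width: 0.651
```

Call:
{"name": "apply_moves", "arguments": {
  "moves": [
    [0,0,0,0,0,0],
    [0,0,0,0,0,0],
    [0,0,0,0,0,0],
    [0,0,0,0,0,0],
    [0,0,0,0,0,0],
    [0,0,0,0,0,0]
  ],
  "gripper": 1,
  "grip_force": 60
}}

```text
clock: 10.2
tcp_pos: [448.6, 355.3, 13.2]
eef_rot: [-1.577, -0.007, 0.93]
wrist_force: [-0.3, -1.0, 6.2]
grip_width: 0.272
```

Call:
{"name": "apply_moves", "arguments": {
  "moves": [
    [0,0,40,0,0,0],
    [0,0,90,0,0,0],
    [0,0,130,0,0,0],
    [167,-114,135,0,0,36.7],
    [167,-114,135,0,0,36.7],
    [167,-114,135,0,0,36.7],
    [167,-114,135,0,0,36.7],
    [167,-114,135,0,0,36.7],
    [167,-114,135,0,0,36.7],
    [167,-114,135,0,0,36.7],
    [167,-114,135,0,0,36.7]
  ]
}}

```text
clock: 11.3
tcp_pos: [614.8, 242.4, 148.7]
eef_rot: [-1.577, -0.007, 1.571]
wrist_force: [-0.6, 0.4, -1.1]
grip_width: 0.276
```

```bash
cat > dlook.py <<'E'
from wfit import *
def dlook(c,a,tag):
    s=sensors.sense();im=viewer.read_camera('wrist')
    print({k:np.round(s[k],3).tolist() for k in('clock','tcp_pos','eef_rot','grip_width','wrist_force')})
    big=cv2.resize(im,None,fx=1.5,fy=1.5,interpolation=cv2.INTER_CUBIC);a=np.radians(a)
    R=np.array([[np.cos(a),-np.sin(a)],[np.sin(a),np.cos(a)]])
    w=[np.r_[R@[x,y]+c,z] for x,y,z in((-85,-57.5,49),(-85,57.5,49),(85,57.5,45),(85,-57.5,45))]
    w=np.concatenate([np.linspace(w[i],w[(i+1)%4],20) for i in range(4)])
    for u in wproj(s,w): cv2.circle(big,tuple(int(t) for t in (u+.5)*1.5),2,(0,0,255),-1)
    save(tag,big)
E
python3 -c "
from dlook import *
dlook([636.9,249.5],0,'w_delb')"
```

```text
{'clock': 11.3, 'tcp_pos': [614.751, 242.378, 148.748], 'eef_rot': [-1.577, -0.007, 1.571], 'grip_width': 0.276, 'wrist_force': [-0.564, 0.37, -1.112]}
```

View pics/w_delb.png

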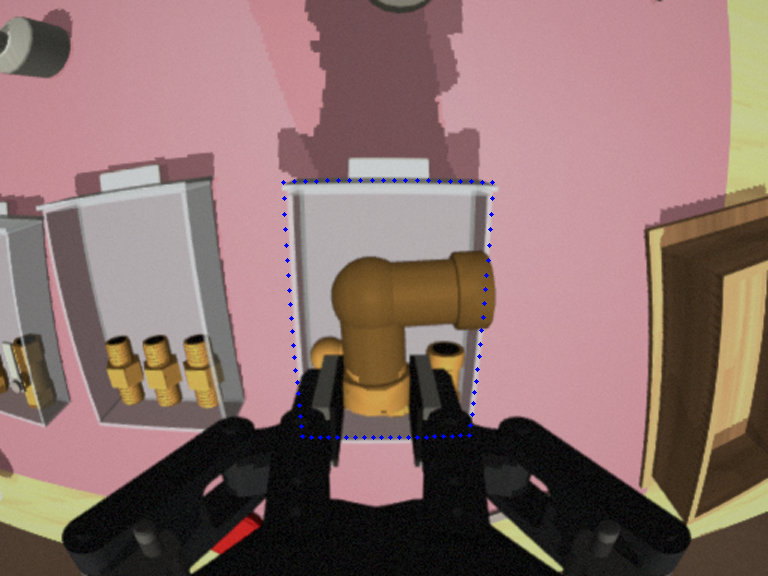

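Call:
{"name": "apply_moves", "arguments": {
  "moves": [
    [2,-4,-45,0,0,0],
    [2,-4,-90,0,0,0],
    [2,-4,-115,0,0,0],
    [2,-4,-125,0,0,0],
    [2,-4,-130,0,0,0],
    [2,-4,-132,0,0,0],
    [2,-4,-132,0,0,0],
    [2,-4,-132,0,0,0]
  ]
}}

```text
clock: 12.15
tcp_pos: [618.3, 239.0, 19.1]
eef_rot: [-1.581, -0.008, 1.572]
wrist_force: [-0.3, -0.3, -0.6]
grip_width: 0.271
```

Call:
{"name": "apply_moves", "arguments": {
  "moves": [
    [0,0,-2,0,0,0],
    [0,0,-3,0,0,0],
    [0,0,-3,0,0,0]
  ]
}}

```text
clock: 12.45
tcp_pos: [618.9, 239.1, 16.7]
eef_rot: [-1.582, -0.008, 1.572]
wrist_force: [0.4, -0.2, -0.3]
grip_width: 0.271
```

Call:
{"name": "apply_moves", "arguments": {
  "moves": [
    [0,0,-2,0,0,0],
    [0,0,-3,0,0,0],
    [0,0,-3,0,0,0]
  ]
}}

```text
clock: 12.75
tcp_pos: [619.3, 239.2, 16.2]
eef_rot: [-1.584, -0.009, 1.572]
wrist_force: [-3.1, -0.9, 7.1]
grip_width: 0.274
```

Contact with the floor at 16.2, as expected. Release and rise.

Call:
{"name": "apply_moves", "arguments": {
  "moves": [
    [0,0,0,0,0,0],
    [0,0,0,0,0,0],
    [0,0,0,0,0,0],
    [0,0,0,0,0,0],
    [0,0,30,0,0,0],
    [0,0,75,0,0,0],
    [0,0,120,0,0,0],
    [0,0,135,0,0,0],
    [0,0,135,0,0,0],
    [0,0,135,0,0,0]
  ],
  "gripper": 0.1
}}

```text
clock: 13.75
tcp_pos: [619.0, 239.0, 149.8]
eef_rot: [-1.582, -0.008, 1.572]
wrist_force: [-0.3, 0.1, -0.2]
grip_width: 0.448
```

Run:
```python
from fit import *
ims={}
for c in('top','scene'): ims[c]=viewer.read_camera(c);np.save(c+'2',ims[c])
for n,x,y in[('nipple',438,-113),('valve',431,-384)]:
    f,p=fit(n,x,y,{'top':ims['top']},yaws=[90,105,120]);print(n,f,p)
b=viewer.read_camera('wrist');save('w_rel2',b,1.3);s=sensors.sense();print(s['clock'],s['tcp_pos'],s['eef_rot'],s['grip_width'])
```

```text
nipple 0.23659080417459943 [ 438.81397237 -113.28342276    1.80091344]
valve 0.4382313258765641 [ 432.36833415 -383.38544691    1.8689828 ]
13.9 [617.61583652 238.68514008 147.58940467] [-1.57802526 -0.00711338  1.57166025] 0.453116225159571
```

View pics/w_rel2.png

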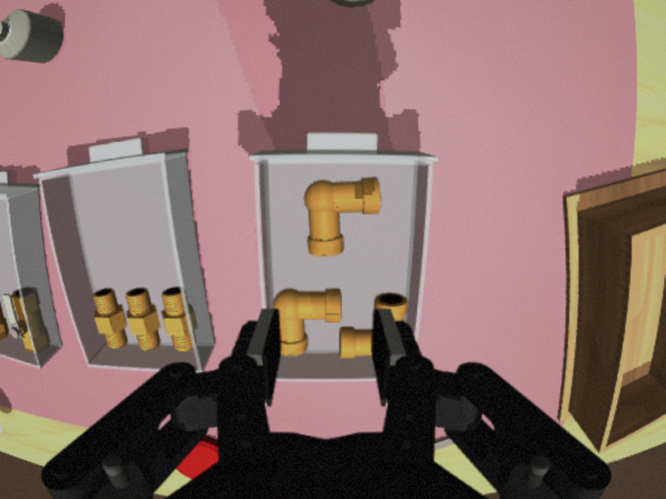

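Call:
{"name": "apply_moves", "arguments": {
  "moves": [
    [-179,-352,5,0,0,-77],
    [-179,-352,5,0,0,-77],
    [-179,-352,5,0,0,-77],
    [-179,-352,5,0,0,-77],
    [-179,-352,5,0,0,-77],
    [-179,-352,5,0,0,-77],
    [-179,-352,5,0,0,-77],
    [-179,-352,5,0,0,-77],
    [-179,-352,5,0,0,-77],
    [-179,-352,5,0,0,-77],
    [-179,-352,5,0,0,-77],
    [-179,-352,5,0,0,-77]
  ],
  "gripper": -0.3
}}

```text
clock: 15.1
tcp_pos: [438.5, -112.4, 151.8]
eef_rot: [-1.577, -0.006, 0.231]
wrist_force: [0.1, -0.5, -1.0]
grip_width: 0.654
```

Call:
{"name": "apply_moves", "arguments": {
  "moves": [
    [0,-0.9,-45,0,0,-0.2],
    [0,-0.9,-90,0,0,-0.2],
    [0,-0.9,-125,0,0,-0.2],
    [0,-0.9,-144,0,0,-0.2],
    [0,-0.9,-144,0,0,-0.2],
    [0,-0.9,-144,0,0,-0.2]
  ]
}}

```text
clock: 15.7
tcp_pos: [438.7, -112.5, 7.9]
eef_rot: [-1.577, -0.005, 0.23]
wrist_force: [0.4, -0.4, 0.5]
grip_width: 0.652
```

Call:
{"name": "apply_moves", "arguments": {
  "moves": [
    [0,0,0,0,0,0],
    [0,0,0,0,0,0],
    [0,0,0,0,0,0],
    [0,0,0,0,0,0],
    [0,0,0,0,0,0],
    [0,0,0,0,0,0]
  ],
  "gripper": 1,
  "grip_force": 60
}}

```text
clock: 16.3
tcp_pos: [440.8, -113.0, 10.4]
eef_rot: [-1.579, -0.01, 0.231]
wrist_force: [-0.5, 1.1, 6.6]
grip_width: 0.324
```

Call:
{"name": "apply_moves", "arguments": {
  "moves": [
    [0,0,40,0,0,0],
    [0,0,90,0,0,0],
    [0,0,135,0,0,0],
    [156,191,140,0,0,78.7],
    [156,191,140,0,0,78.7],
    [156,191,140,0,0,78.7],
    [156,191,140,0,0,78.7],
    [156,191,140,0,0,78.7],
    [156,191,140,0,0,78.7],
    [156,191,140,0,0,78.7],
    [156,191,140,0,0,78.7],
    [156,191,140,0,0,78.7]
  ]
}}

```text
clock: 17.5
tcp_pos: [597.0, 78.2, 150.5]
eef_rot: [-1.579, -0.009, 1.587]
wrist_force: [0.0, 0.4, -0.9]
grip_width: 0.325
```

Call:
{"name": "apply_moves", "arguments": {
  "moves": [
    [0,0,0,0,0,6],
    [0,0,0,0,0,6],
    [0,0,0,0,0,6]
  ]
}}

```text
clock: 17.8
tcp_pos: [597.1, 78.1, 150.7]
eef_rot: [-1.579, -0.009, 1.69]
wrist_force: [-1.0, -0.9, -1.4]
grip_width: 0.323
```

```bash
python3 -c "
from dlook import *
dlook([633.7,79.4],2,'w_dnip')"
```

```text
{'clock': 17.8, 'tcp_pos': [597.108, 78.077, 150.683], 'eef_rot': [-1.579, -0.009, 1.69], 'grip_width': 0.323, 'wrist_force': [-1.032, -0.891, -1.388]}
```

View pics/w_dnip.png

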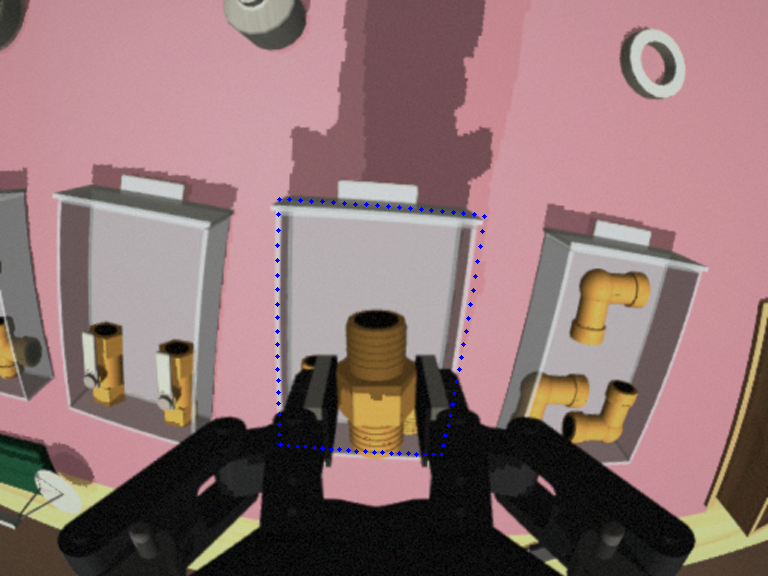

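Call:
{"name": "apply_moves", "arguments": {
  "moves": [
    [0,0,-45,0,0,-4.5],
    [0,0,-90,0,0,-4.5],
    [0,0,-118,0,0,-4.5],
    [0,0,-130,0,0,-4.5],
    [0,0,-135,0,0,-4.5],
    [0,0,-137,0,0,-4.5],
    [0,0,-138,0,0,-4.5],
    [0,0,-138,0,0,-4.5]
  ]
}}

```text
clock: 18.65
tcp_pos: [598.8, 78.1, 14.8]
eef_rot: [-1.583, -0.009, 1.611]
wrist_force: [0.7, -0.4, -0.7]
grip_width: 0.327
```

Call:
{"name": "apply_moves", "arguments": {
  "moves": [
    [0,0,-2,0,0,0],
    [0,0,-4,0,0,0],
    [0,0,-4,0,0,0]
  ]
}}

```text
clock: 18.95
tcp_pos: [600.4, 78.2, 13.4]
eef_rot: [-1.587, -0.009, 1.611]
wrist_force: [-1.6, 0.1, 6.0]
grip_width: 0.324
```

Call:
{"name": "apply_moves", "arguments": {
  "moves": [
    [0,0,0,0,0,0],
    [0,0,0,0,0,0],
    [0,0,0,0,0,0],
    [0,0,0,0,0,0],
    [0,0,30,0,0,0],
    [0,0,75,0,0,0],
    [0,0,120,0,0,0],
    [0,0,138,0,0,0],
    [0,0,138,0,0,0],
    [0,0,138,0,0,0]
  ],
  "gripper": 0
}}

```text
clock: 19.95
tcp_pos: [600.4, 78.1, 151.0]
eef_rot: [-1.587, -0.009, 1.611]
wrist_force: [0.4, -0.9, -0.7]
grip_width: 0.498
```

Run:
```python
from h import *
b=viewer.read_camera('wrist');save('w_rel3',b,1.3);s=sensors.sense();print(s['clock'],s['tcp_pos'],s['eef_rot'],s['grip_width'])
```

```text
20.0 [599.53444207  78.10270505 149.56045412] [-1.58385178 -0.00922379  1.61132944] 0.49961092637181936
```

View pics/w_rel3.png

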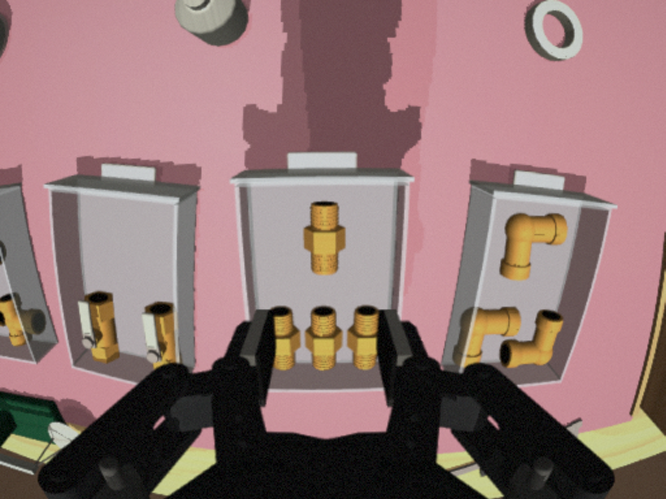

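Call:
{"name": "apply_moves", "arguments": {
  "moves": [
    [-167.5,-461.4,0,0,0,-75.8],
    [-167.5,-461.4,0,0,0,-75.8],
    [-167.5,-461.4,0,0,0,-75.8],
    [-167.5,-461.4,0,0,0,-75.8],
    [-167.5,-461.4,0,0,0,-75.8],
    [-167.5,-461.4,0,0,0,-75.8],
    [-167.5,-461.4,0,0,0,-75.8],
    [-167.5,-461.4,0,0,0,-75.8],
    [-167.5,-461.4,0,0,0,-75.8],
    [-167.5,-461.4,0,0,0,-75.8],
    [-167.5,-461.4,0,0,0,-75.8],
    [-167.5,-461.4,0,0,0,-75.8]
  ],
  "gripper": -0.3
}}

```text
clock: 21.2
tcp_pos: [430.5, -382.8, 146.7]
eef_rot: [-1.579, -0.007, 0.286]
wrist_force: [0.0, -0.4, -0.0]
grip_width: 0.648
```

Call:
{"name": "apply_moves", "arguments": {
  "moves": [
    [0,0,-20,0,0,0],
    [0,0,-45,0,0,0],
    [0,0,-45,0,0,0]
  ]
}}

```text
clock: 21.5
tcp_pos: [428.5, -378.3, 96.1]
eef_rot: [-1.569, -0.003, 0.288]
wrist_force: [-0.3, 1.0, -0.8]
grip_width: 0.651
```

```bash
python3 -c "
from wfit import *
look('valve',[432.2,-383.3,np.radians(106.8)],'valve')"
```

```text
{'clock': 21.5, 'tcp_pos': [428.451, -378.256, 96.13], 'eef_rot': [-1.569, -0.003, 0.288]}
```

View pics/w_valve.png

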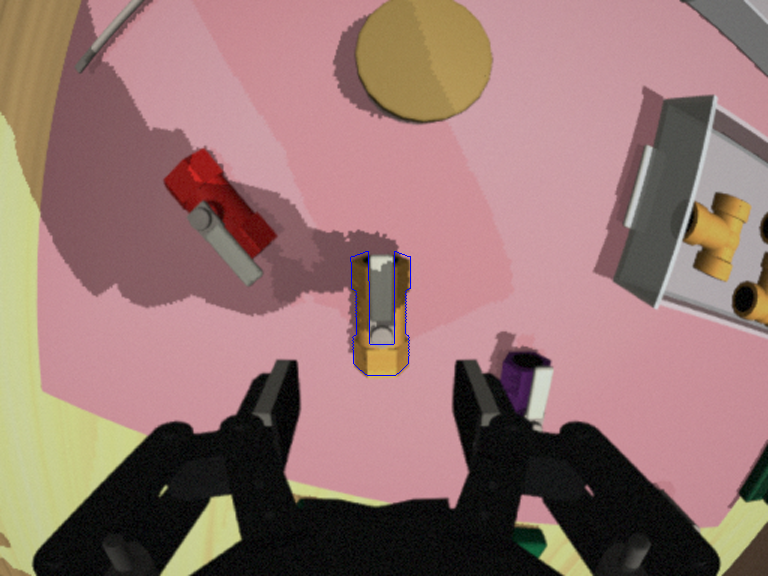

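Call:
{"name": "apply_moves", "arguments": {
  "moves": [
    [3.7,-5,0,0,0,0.3],
    [3.7,-5,-40,0,0,0.3],
    [3.7,-5,-75,0,0,0.3],
    [3.7,-5,-88,0,0,0.3],
    [3.7,-5,-88,0,0,0.3],
    [3.7,-5,-88,0,0,0.3]
  ]
}}

```text
clock: 22.15
tcp_pos: [434.1, -385.2, 12.2]
eef_rot: [-1.574, -0.006, 0.294]
wrist_force: [0.6, -0.1, 0.6]
grip_width: 0.649
```

Call:
{"name": "apply_moves", "arguments": {
  "moves": [
    [0,0,0,0,0,0],
    [0,0,0,0,0,0],
    [0,0,0,0,0,0],
    [0,0,0,0,0,0],
    [0,0,0,0,0,0],
    [0,0,0,0,0,0]
  ],
  "gripper": 1,
  "grip_force": 70
}}

```text
clock: 22.75
tcp_pos: [435.5, -387.1, 15.6]
eef_rot: [-1.579, -0.008, 0.294]
wrist_force: [-1.4, 0.8, 6.2]
grip_width: 0.264
```

Call:
{"name": "apply_moves", "arguments": {
  "moves": [
    [0,0,0,0,0,0],
    [0,0,0,0,0,0],
    [0,0,0,0,0,0],
    [-1.5,2,-5,0,0,0],
    [-1.5,2,-10,0,0,0],
    [-1.5,2,-12,0,0,0],
    [-1.5,2,-12,0,0,0],
    [-1.5,2,-12,0,0,0]
  ],
  "gripper": -0.1
}}

```text
clock: 23.55
tcp_pos: [433.9, -384.9, 3.3]
eef_rot: [-1.579, -0.008, 0.294]
wrist_force: [-0.2, -0.2, -0.1]
grip_width: 0.555
```

Call:
{"name": "apply_moves", "arguments": {
  "moves": [
    [0,0,1.5,0,0,0],
    [0,0,1.5,0,0,0],
    [0,0,1.5,0,0,0],
    [0,0,1.5,0,0,0],
    [0,0,1.5,0,0,0],
    [0,0,1.5,0,0,0]
  ],
  "gripper": 1,
  "grip_force": 70
}}

```text
clock: 24.15
tcp_pos: [434.3, -385.3, 5.6]
eef_rot: [-1.58, -0.008, 0.294]
wrist_force: [0.0, 1.2, 5.3]
grip_width: 0.291
```

Call:
{"name": "apply_moves", "arguments": {
  "moves": [
    [0,0,40,0,0,0],
    [0,0,90,0,0,0],
    [0,0,140,0,0,0],
    [174.7,302.9,150,0,0,67.5],
    [174.7,302.9,150,0,0,67.5],
    [174.7,302.9,150,0,0,67.5],
    [174.7,302.9,150,0,0,67.5],
    [174.7,302.9,150,0,0,67.5],
    [174.7,302.9,150,0,0,67.5],
    [174.7,302.9,150,0,0,67.5],
    [174.7,302.9,150,0,0,67.5],
    [174.7,302.9,150,0,0,67.5]
  ]
}}

```text
clock: 25.35
tcp_pos: [608.9, -80.7, 153.9]
eef_rot: [-1.577, -0.008, 1.475]
wrist_force: [-0.1, -1.4, -1.7]
grip_width: 0.291
```

Call:
{"name": "apply_moves", "arguments": {
  "moves": [
    [0,0,0,0,0,0],
    [0,0,0,0,0,0]
  ]
}}

```text
clock: 25.55
tcp_pos: [608.0, -81.4, 152.9]
eef_rot: [-1.575, -0.008, 1.472]
wrist_force: [-0.7, 0.2, -2.5]
grip_width: 0.286
```

```bash
python3 -c "
from dlook import *
dlook([643.8,-85.9],-5.7,'w_dval')"
```

```text
{'clock': 25.55, 'tcp_pos': [608.015, -81.427, 152.929], 'eef_rot': [-1.575, -0.008, 1.472], 'grip_width': 0.286, 'wrist_force': [-0.748, 0.24, -2.508]}
```

View pics/w_dval.png

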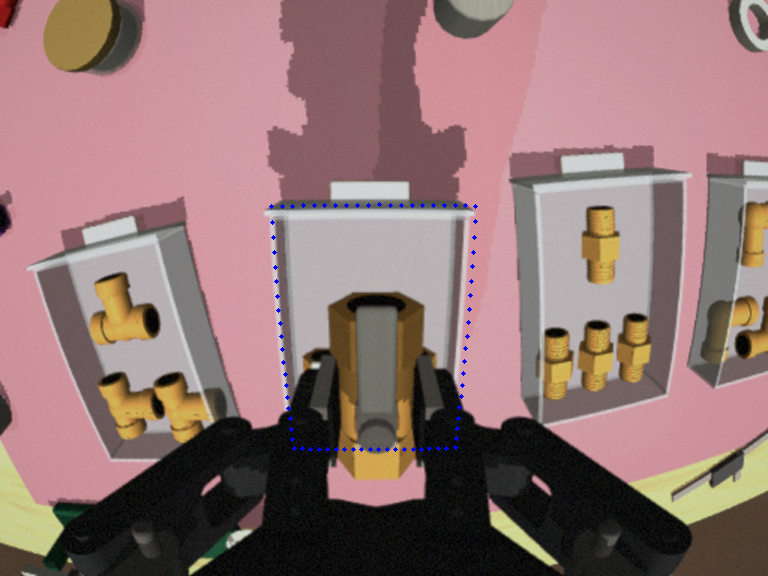

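Call:
{"name": "apply_moves", "arguments": {
  "moves": [
    [4,0,-40,0,0,0],
    [4,0,-85,0,0,0],
    [4,0,-120,0,0,0],
    [4,0,-135,0,0,0],
    [4,0,-141,0,0,0],
    [4,0,-143,0,0,0],
    [4,0,-144,0,0,0],
    [4,0,-144,0,0,0]
  ]
}}

```text
clock: 26.4
tcp_pos: [614.0, -82.2, 11.7]
eef_rot: [-1.58, -0.007, 1.471]
wrist_force: [-0.4, -0.6, -1.7]
grip_width: 0.287
```

Call:
{"name": "apply_moves", "arguments": {
  "moves": [
    [-2,0,-2,0,0,0],
    [-2,0,-4,0,0,0],
    [-2,0,-5,0,0,0],
    [-2,0,-5,0,0,0]
  ]
}}

```text
clock: 26.8
tcp_pos: [613.0, -82.4, 8.6]
eef_rot: [-1.583, -0.007, 1.472]
wrist_force: [-1.0, 0.3, 4.6]
grip_width: 0.286
```

Floor contact at 8.6, as computed. Release, rise, and back away from the drawers.

Call:
{"name": "apply_moves", "arguments": {
  "moves": [
    [0,0,0,0,0,0],
    [0,0,0,0,0,0],
    [0,0,0,0,0,0],
    [0,0,0,0,0,0],
    [0,0,30,0,0,0],
    [0,0,75,0,0,0],
    [0,0,120,0,0,0],
    [0,0,160,0,0,0],
    [0,0,190,0,0,0],
    [0,0,190,0,0,0]
  ],
  "gripper": 0.1
}}

```text
clock: 27.8
tcp_pos: [616.0, -83.2, 205.4]
eef_rot: [-1.594, -0.005, 1.472]
wrist_force: [0.7, -0.1, 0.8]
grip_width: 0.45
```

Call:
{"name": "apply_moves", "arguments": {
  "moves": [
    [-100,0,30,0,0,0],
    [-200,0,30,0,0,0],
    [-250,0,30,0,0,0],
    [-250,0,30,0,0,0],
    [-250,0,30,0,0,0],
    [-250,0,30,0,0,0],
    [-250,0,30,0,0,0],
    [-250,0,30,0,0,0]
  ]
}}

```text
clock: 28.6
tcp_pos: [366.6, -83.2, 234.7]
eef_rot: [-1.594, -0.006, 1.472]
wrist_force: [0.0, 0.3, 0.5]
grip_width: 0.447
```

Run:
```python
from h import *
s=sensors.sense();print(s['clock'],s['tcp_pos'],s['wrist_force'])
a=viewer.read_camera('top');b=np.load('top.npy')
save('end',np.vstack([cv2.resize(x[90:290,85:440],None,fx=2,fy=1.45,interpolation=cv2.INTER_CUBIC) for x in(b,a)]))
```

```text
28.6 [366.56860799 -83.22682058 234.73323532] [0.03581026 0.33475049 0.50918145]
```

View pics/end.png

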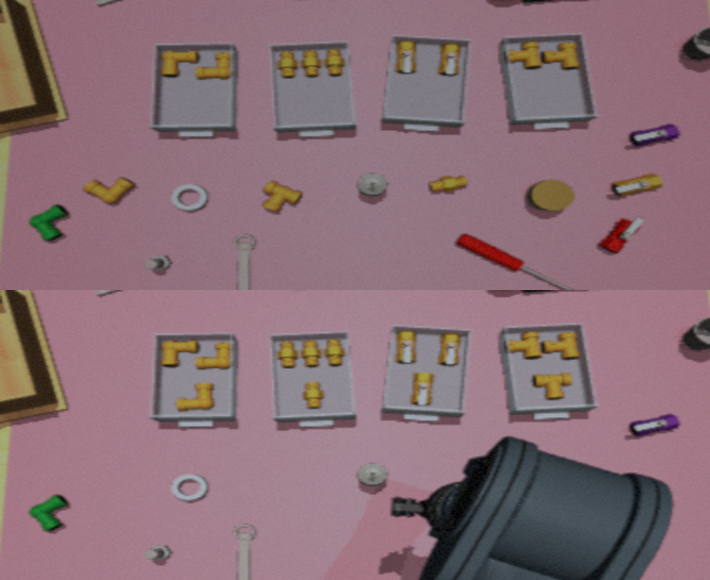

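```bash
python3 -c "
from h import *
print(job.job_done())"
```

```text
the job is handed in; nothing more can be done
None
```

I put the tee, elbow, nipple and valve, in that order, into the drawers holding others of their kind. Each was lowered until I felt light floor contact of about 5–7 N, then released. The job was handed in at about 28.7 s.

**Last checks:** The final top view shows all four lying in the empty front halves of the right drawers. The drawers are unmoved, and so are the oil can, the green elbow and the purple valve. The arm was clear, with the wrist force near zero.

**Not seen at the end:** The arm hid the jar and the red valve in that last picture. The last close view of both was just before the valve was grasped. A later wrist picture, with the valve held over its drawer, shows the jar upright and the edge of the red valve, and the arm touched nothing near either.

**What went wrong:** The valve's first grip sat too high (TCP at 15.6 mm), so I opened, went lower and gripped it again before lifting. The tee was lowered about 10 mm off the drawer's centre in y because I read the arm's pose while it was still moving. It still landed well inside the walls.

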